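Open the plate clamp and clear the mixer deck

ROBOT

A 6-joint arm with a two-finger parallel gripper is mounted at the origin on the work surface. World frame = base frame: x ahead of the robot, y to its left, z up, the work surface at z = 0. Lengths are in m, angles in degrees, forces in N, time in s.
With the tool pointing down it reaches from about 0.3 to 0.95 m from the base axis. Payload 3.1 kg.
Tool frame: the origin (TCP) lies at the centre of the arm's flange, where the gripper is bolted on; the fingertips stand 173 mm ahead of it and the grasp point (between the pads) lies 155 mm ahead of it; z points along the fingers, y is the direction in which the jaws open and shut (so a half turn about z gives the same grasp; the last joint's range is limited). The gripper opens to 85 mm and grips with 20 to 120 N. Pads are 22 mm wide; open, the fingers measure 114 mm over their backs; the gripper's body (76 mm by 85 mm) begins 54 mm behind the grasp point. The pads swing forward as they close: fully open they stand 13 mm farther back than shut.
Start: joints at [59.261, 17.653, 93.61, -0, 68.738, -3.994], TCP at [0.281, 0.558, 0.405] pointing down, gripper open.
Joint ranges: [-175.34, 175.34], [-45.06, 112.39], [2.9, 150.54], [-68.45, 248.45], [3.09, 151.38], [-168.51, 168.51]. Speed limits (degrees/s): [159.86, 159.86, 180, 180, 180, 180].

INTERFACE

Orientations are given as a 3x3 rotation matrix whose columns are the frame's x, y, z axes.
In Python, from plant import robot, camera gives the robot as it stands.
- The arm moves only by the tool drive_tool, never from a script. Its arguments are lists of equal length, an entry for each row: "gripper": the opening, from -1 (shut) to 1 (fully open); "travel": the shift along the tool's x, y, z in mm, a list of three; "delta_rot": the turn, a rotation vector about the tool's x, y, z in rad, a list of three. A call has 1 to 10 rows; each row shifts and turns the commanded pose from where the row before left it, along the tool's axes as they then stand; what a row does not reach is not made up. A row lasts 1/8 s, in which the tool goes at most 62.5 mm and 10.7 degrees, less where a joint would pass 70% of its speed; a pose out of reach is approached as far as the arm can. A call is refused whole if a number of a shift passes 62.5 or a number of a turn 0.188, either way. A call with a gripper value outside its range is refused whole. The fingers move at their own pace and stop on an object; "squeeze" is the grip in N (left out, the last holds). Time passes only in rows, so rows that do not move let the fingers close. It gives the time, the measured TCP pose, the force and the opening at its end, in the units of the state.
- robot.read_state(): the state, without advancing time (a new reading comes with each control period).
- camera(name): name is "scene" or "side" or "wrist"; returns a dict with "img" (384x512x3 uint8, blue, green, red), "camera_matrix" (3x3 intrinsics, pixels), "distortion" ([k1, k2, p1, p2, k3] as OpenCV has them; the pictures are not rectified), "eye" and "orientation" of the camera in the world. Camera axes: x right, y down, z forward; pixel columns grow to the right and rows downward; lengths in m; the calibration is good to about 2 mm. A picture is of the moment at which its call begins. There is no depth.
- robot.finish_job(): hands the job in, once; it reports no verdict.
The state is a dict: "time": time; "qpos": joint angles; "joint_vel": joint speeds; "joint_torque": joint torques, N m; "position": TCP position; "ee_rot": TCP orientation; "ft_force": force on the tool from outside, world axes, zero at the start; "torque": the same for the moment, N m; "finger_gap": opening from 0.0 (shut) to 1.0 (fully open).
Only numpy, scipy, OpenCV 4.12 (cv2) and the standard library are available. Lean on these libraries where they do the work, as an engineer would, in place of code of your own. Each camera call takes 0.05 s, during which the arm holds its last target. There are 200 camera calls.

TASK

Get the plate mixer ready for its next plate: lift the gate lever out of the long gap it stands in, move it over the raised divider and let it drop fully home in the narrow load notch, which draws the clamp bar to the end of the deck. Then, with the scraper block and not with the fingers, wipe the three broken cap strips off the deck into the steel waste tray at the deck's open end, and stand the scraper upright on its grey mat again. Leave the other things on the bench where they are.

Things in the scene. Friction and masses are not known exactly. Their poses are not given: they have to be found in the camera images.
- mixer: White and blue plate mixer, fixed. Origin at its underside on the bench; z up, -x towards the robot at yaw 0; x, y below are along its axes. It spans x -120 to +144, y -130 to +170 mm. In front the dark deck, behind it a console panel that slopes up away from the robot, over that a lamp bar, at the -y end a steel waste tray.
- panel (a point): Middle of the console panel (mixer x 85, y 0, 125 mm high; axes as the mixer's). The panel rises away from the robot at 35 degrees; its outward normal, the lever's lift direction, is (-0.574, 0, 0.819) in the mixer's axes. On it the steel lift gate: two combs along y, up to 18 mm off the panel.
- lamp_bar (a point): Middle of the lower front edge of the lamp bar, 299 mm above the bench, right over the lever (axes as the mixer's). The bar is 316 long (y), 74 deep (to +x), 26 mm high, on posts at y = +-152, x = 120. It blocks a gripper that comes down upright on the lever; one tilted to the panel's normal (35 degrees, fingers down and away from the robot) fits.
- lever_grip (a point): Centre of the lever's black grip, moving with it: 22 mm thick along the mixer's y, 34 mm along the panel's slope, 45 mm long along the panel's normal, on a 12 mm stem. 64 mm off the panel when home; all else on the panel stays under 20 mm from it.
- lever_slide (a joint): Lever travel along mixer +y in m (-0.083 to 0.098), 0 with the grip at y = 0; 1.5 N friction. The 12 mm wide cross key starts in a long gap of the gate (-0.083 to -0.004); then a raised divider 58 mm wide; then the narrow load notch (20 mm wide, middle at 0.070, 4 mm play each way); then another wall. The clamp bar moves along.
- lever_lift (a joint): Lift of the lever out of the panel along its normal in m: 0 fully home, 0.032 at its stop. It must be above 0.015 to pass the divider. A spring and its weight push it home with 4 to 6 N.
- load_notch (a point): Fixed point where lever_grip is when the lever stands fully home in the load notch (mixer y = +70). Its axes are those of the mixer.
- deck (a point): Point on the deck's top, 70 mm above the bench, in the middle of its width; axes as the mixer's. The deck is a trough along y: 112 mm wide (x) between front and back lips 8 mm high and 8 mm thick. From this point it runs 130 mm to -y, ending in the open edge above the waste tray, and 170 mm to +y (open too).
- tray (a point): Centre of the inner floor of the open steel waste tray at the mixer's -y end; axes as the mixer's. Inside 122 mm (x) by 117 mm (y), walls 4 mm thick, up to 44 mm above the bench (26 mm below the deck); its near wall is right under the deck's edge.
- strip0_mid (a point): Centre of a loose white broken-off cap strip, a stiff bar 64 x 12 x 12 mm, 14 g, long along its x, lying on the deck.
- strip1_mid (a point): Centre of another such strip.
- strip2_mid (a point): Centre of another such strip.
- scraper_mid (a point): Centre (half-way up, 37.5 mm above its underside) of the white plastic scraper block: a foot 98 mm long (its x), 30 mm thick (its y) and 30 mm high, and on it a grip 74 mm long, 24 mm thick (y) that reaches 75 mm above the underside. 150 to 310 g. It stands upright on the mat.
- mat: Flat grey mat fixed on the bench, 170 (its x) x 140 (its y) x 3 mm, origin at the centre of its underside. It lies left or right of the mixer.
- tube_rack_mid (a point): Centre of a loose clear tube rack, 86 (x) x 128 (y) x 46 mm with caps to 58 mm, on the other side of the mixer from the mat. Leave alone.
- bottle_mid (a point): Centre of a standing glass bottle with blue cap, 70 mm diameter, 170 mm high. Leave alone.
- beaker_mid (a point): Centre of a glass beaker, 76 mm diameter, 95 mm high. Leave alone.
- tip_box_mid (a point): Centre of a blue box with clear lid, 87 (x) x 127 (y) x 73 mm. Leave alone.
- plate_stack_mid (a point): Centre of a stack of three well plates, 85 (x) x 127 (y) x 45 mm. Leave alone.
- jar_mid (a point): Centre of a white jar, 72 mm diameter, 100 mm high. Leave alone.
- clamp_bar (a point): Middle, over the deck, of the aluminium clamp bar, which lies across the deck along the mixer's x and moves with lever_slide (54 mm to the +y side of the lever). 12 mm wide; 28 to 44 mm above the deck, rubber lip to 26 mm: strips pass under it, the scraper does not.
There are look-alikes about, which are no part of the job. Leave any black or turquoise look-alike of the part that bears scraper_mid alone.

How it is judged (in metres and radians):
On the way, in this order (a step that is already met when the one before it is completed fails the run):
1. the lever stands fully home in the load notch (value of joint lever_slide between 0.064 and 0.076 m and value of joint lever_lift below 0.004 m), for 0.2 s.
2. all three strips lie in the waste tray (x of strip0_mid in the frame of tray between -0.061 and 0.061 m and y of strip0_mid in the frame of tray between -0.0585 and 0.0605 m and z of each of strip0_mid, strip1_mid, strip2_mid in the frame of tray below 0.057 m and x of strip1_mid in the frame of tray between -0.061 and 0.061 m and y of strip1_mid in the frame of tray between -0.0585 and 0.0605 m and x of strip2_mid in the frame of tray between -0.061 and 0.061 m and y of strip2_mid in the frame of tray between -0.0585 and 0.0605 m), for 0.2 s.
At the end, for the whole second after the job is handed in: Lever in the load notch (joint within 6 mm of 0.070, lift under 4 mm); all three strips inside the waste tray (centres within its walls, at least 9 mm below deck level); scraper at rest on the mat, its centre over the mat and 30 to 50 mm above the bench, upright within 0.1 rad (all of step 1 and all of step 2 and x of scraper_mid in the frame of mat between -0.085 and 0.085 m and y of scraper_mid in the frame of mat between -0.07 and 0.07 m and height (world z) of scraper_mid between 0.03 and 0.05 m and angle between scraper_mid's own z axis and vertical below 0.1 rad and linear speed of scraper below 0.02 m/s); the robot touches nothing.
It fails at once if the fingers or the arm push a cap strip (contact force between any of the fingers, the arm and strip0 above 0.5 N or contact force between any of the fingers, the arm and strip1 above 0.5 N or contact force between any of the fingers, the arm and strip2 above 0.5 N).
It fails at once if another thing on the bench is moved by more than 20 mm or tipped (distance of any of tube_rack_mid, bottle_mid, beaker_mid, tip_box_mid, plate_stack_mid, jar_mid from where it was at the start of the episode above 0.02 m or angle between any of tube_rack_mid, bottle_mid, beaker_mid, tip_box_mid, plate_stack_mid, jar_mid's own z axis and vertical above 0.3 rad).
It also fails if it takes over 58 s, if anything falls off the work surface, if the arm or the gripper's body presses on something with over 40 N, if the wrist force passes 120 N, or if a joint passes its speed limit or range.

## Working session

There is one attempt and no reset: what is moved stays moved. The work goes in short steps, Python scripts to look and compute and a tool call to move; the robot and the scene stay as the last step left them, time stands still between calls to the robot, and variables do not carry over. Pictures are saved under pics/ and viewed, about 8 in all and at most 12, crops included, and the job is handed in when it is done.

Besides the shell and the picture viewer there is one more tool, called after "Call:" as name(argument=value, ...) on one line, values as JSON. drive_tool: Moves the arm, as the interface text tells. Its arguments: {"type":"object","properties":{"gripper":{"type":"array","items":{"type":"number"}},"travel":{"type":"array","items":{"type":"array","items":{"type":"number"}}},"delta_rot":{"type":"array","items":{"type":"array","items":{"type":"number"}}},"squeeze":{"type":"number"}},"required":["gripper","travel","delta_rot"]}

```bash
ls; mkdir -p pics; cat > h.py <<'E'
import numpy as np,cv2,pickle
from plant import robot,camera
def snap(n,f):
    c=camera(n); cv2.imwrite(f'pics/{f}.png',c['img']); pickle.dump(c,open(f'pics/{f}.pkl','wb')); return c
def load(f): return pickle.load(open(f'pics/{f}.pkl','rb'))
def ray(c,uv):
    p=cv2.undistortPoints(np.array([[uv]],float),np.array(c['camera_matrix']),np.array(c['distortion'],float))[0,0]
    d=np.array(c['orientation'])@np.array([p[0],p[1],1]); return np.array(c['eye']),d
def atz(c,uv,z):
    e,d=ray(c,uv); return e+d*(z-e[2])/d[2]
def proj(c,P):
    R=np.array(c['orientation']);t=-R.T@np.array(c['eye'])
    return cv2.projectPoints(np.array(P,float).reshape(-1,3),cv2.Rodrigues(R.T)[0],t,np.array(c['camera_matrix']),np.array(c['distortion'],float))[0][:,0]
E
python3 - <<'E'
from h import *
ims=[]
for n in ['scene','side','wrist']:
    c=snap(n,n+'0'); print(n,c['eye'],np.round(c['orientation'],3).tolist(),c['camera_matrix'])
s=robot.read_state();print(s)
E
```

```text
pics
scene [0.7163827  0.35868676 1.2803325 ] [[-0.732, 0.641, -0.23], [0.681, 0.685, -0.259], [-0.009, -0.346, -0.938]] [[359.66034233   0.         254.33865629]
 [  0.         359.66034233 199.17993488]
 [  0.           0.           1.        ]]
side [-0.03072878 -1.11121755  1.13226645] [[0.932, -0.198, 0.304], [-0.362, -0.556, 0.748], [0.021, -0.807, -0.59]] [[482.66301145   0.         259.83401429]
 [  0.         482.66301145 190.92429863]
 [  0.           0.           1.        ]]
wrist [0.21839443 0.5895517  0.37212237] [[0.45, 0.859, 0.246], [0.893, -0.431, -0.126], [-0.002, 0.277, -0.961]] [[285.79455938   0.         254.94961519]
 [  0.         285.79455938 194.42442531]
 [  0.           0.           1.        ]]
{'time': 0.15, 'qpos': array([ 5.92614404e+01,  1.76947202e+01,  9.36727013e+01,  6.65107404e-04,
        6.87373355e+01, -3.99251052e+00]), 'joint_vel': array([-0.05911655, -0.13957818, -0.19343991,  0.0568665 , -0.00246235,
        0.01575798]), 'joint_torque': array([-5.28753208e-04, -4.15799153e+01, -2.77148008e+01, -1.49915631e-04,
        6.03845663e-03,  9.58824955e-06]), 'position': array([0.28111675, 0.55783958, 0.40369294]), 'ee_rot': array([[-8.93008015e-01,  4.50039771e-01, -9.43809533e-04],
       [ 4.50040739e-01,  8.93006652e-01, -1.56595688e-03],
       [ 1.38085315e-04, -1.82316479e-03, -9.99998328e-01]]), 'ft_force': array([ 0.31992663, -0.960803  ,  0.53756307]), 'torque': array([ 0.00256242,  0.03543253, -0.01393446]), 'finger_gap': 1.000458450390692}
```

```bash
python3 -c "
import cv2
a=cv2.imread('pics/scene0.png');cv2.imwrite('pics/scene0b.png',cv2.resize(a,(800,600),interpolation=cv2.INTER_CUBIC))
a=cv2.imread('pics/side0.png');cv2.imwrite('pics/side0b.png',cv2.resize(a,(800,600),interpolation=cv2.INTER_CUBIC))"
```

```text
(no output)
```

View pics/scene0b.png

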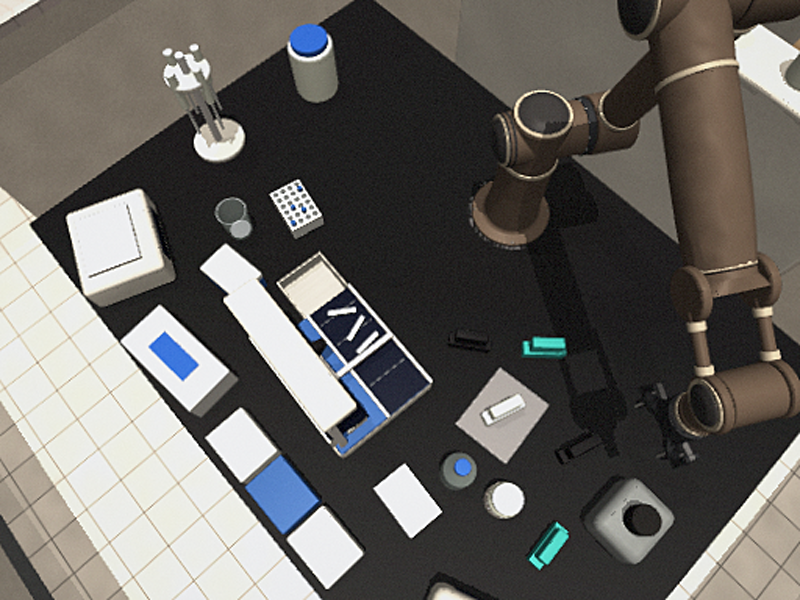

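View pics/side0b.png

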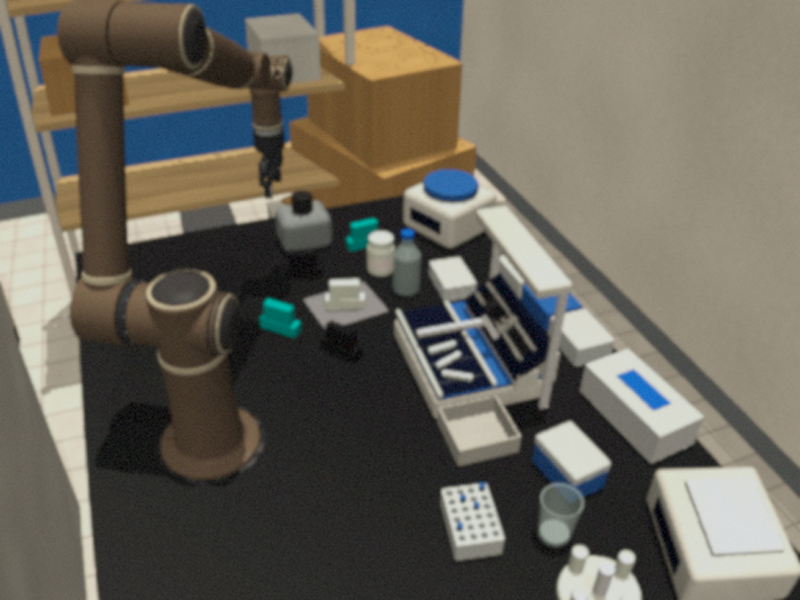

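The scene view shows the mixer in the middle (enlarged px 220–430, 240–455), with its tray at the top end. The white scraper is on the grey mat at about (502,408), with black and turquoise look-alikes around it. The side view shows the lever and three strips. I'll enlarge both for measuring.

```bash
python3 -c "
import cv2
a=cv2.imread('pics/scene0.png')[150:300,125:360];cv2.imwrite('pics/c1.png',cv2.resize(a,None,fx=3.4,fy=3.4,interpolation=cv2.INTER_CUBIC))
a=cv2.imread('pics/side0.png')[120:300,180:380];cv2.imwrite('pics/c2.png',cv2.resize(a,None,fx=3.3,fy=3.3,interpolation=cv2.INTER_CUBIC))"
```

```text
(no output)
```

View pics/c1.png

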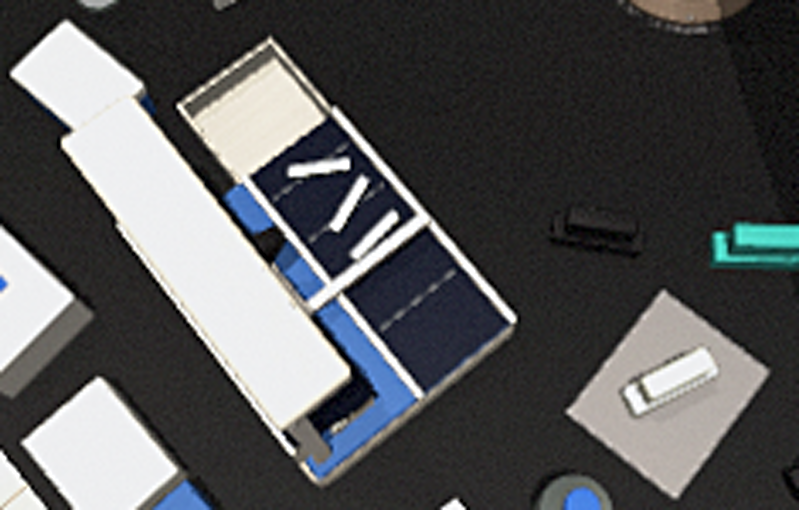

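View pics/c2.png

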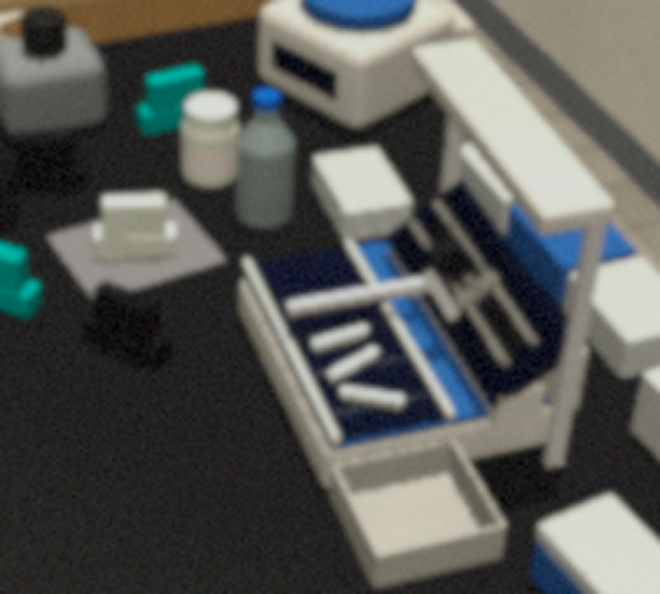

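Crop c1 gives the front lip ends (337,107) and (517,320), the clamp bar (312,303)–(428,220), the strips, the mat corners and the scraper grip top near (677,376). Crop c2 shows the same parts from the side. Next I'll fit the mixer pose.

```bash
cat > fit.py <<'E'
from h import *
from scipy.optimize import least_squares
A=load('scene0');B=load('side0')
a=lambda u,v:np.array([125+(u+.5)/3.4-.5,150+(v+.5)/3.4-.5]); b=lambda u,v:np.array([180+(u+.5)/3.3-.5,120+(v+.5)/3.3-.5])
obs=[(A,a(517,320),(-120,170,78)),(A,a(337,107),(-120,-130,78)),(A,a(420,393),(8,170,78)),(B,b(247,257),(-120,170,78)),(B,b(336,441),(-120,-130,78)),(B,b(452,416),(8,-130,78)),(B,b(350,241),(8,170,78))]
def Tm(p,P):
    c,s=np.cos(p[2]),np.sin(p[2]); P=np.array(P)/1000
    return np.array([p[0]+c*P[0]-s*P[1],p[1]+s*P[0]+c*P[1],P[2]])
f=lambda p:np.concatenate([proj(c,Tm(p,P))[0]-uv for c,uv,P in obs])
r=least_squares(f,[0.8,0.2,0.0],loss='soft_l1'); p=r.x
if __name__=='__main__':
    print('mixer',p,np.degrees(p[2])); print(np.round(f(p).reshape(-1,2),1).tolist())
    def inv(X):
        c,s=np.cos(p[2]),np.sin(p[2]);d=X[:2]-p[:2];return np.round(1000*np.array([c*d[0]+s*d[1],-s*d[0]+c*d[1]]),1)
    q=lambda n,uv,z,c=A:print(n,np.round(atz(c,uv,z),4),inv(atz(c,uv,z)))
    for n,uv in dict(s0a=(290,171),s0b=(348,163),s1a=(337,227),s1b=(364,182),s2a=(356,253),s2b=(394,216)).items(): q(n,a(*uv),.082)
    for n,uv in dict(s0a=(343,391),s0b=(404,400),s1a=(331,373),s1b=(378,349),s2a=(314,343),s2b=(368,328)).items(): q('side '+n,b(*uv),.079,B)
    q('clampA',a(312,303),.114);q('clampB',a(428,220),.114)
    q('lamp+',a(350,372),.325);q('lamp-',a(138,93),.325)
    q('tray far front',a(271,40),.044)
    q('tray far back',a(180,105),.044)
    for uv in [(664,291),(769,371),(675,497),(567,411)]: q('mat',a(*uv),.003)
    for uv in [(637,386),(703,348),(718,364),(648,404)]: q('grip',a(*uv),.078)
    q('footcorner',a(633,417),.033); q('foot corner',a(622,393),.033)
    for uv in [(100,196),(166,196)]: q('side grip',b(*uv),.078,B)
    q('lever c1',a(268,243),.19)
    q('lever c2',b(448,270),.177,B)
E
python3 fit.py
```

```text
mixer [ 0.58188588  0.01715791 -0.0694077 ] -3.976768266517179
[[0.0, -1.0], [-0.2, -1.1], [-0.8, 1.2], [-1.5, 0.2], [-1.3, -0.6], [0.9, -0.6], [0.5, -0.5]]
s0a [ 0.54   -0.0778  0.082 ] [-35.2 -97.7]
s0b [ 0.4898 -0.043   0.082 ] [-87.7 -66.4]
s1a [0.5445 0.0019 0.082 ] [-36.2 -17.8]
s1b [ 0.4916 -0.0158  0.082 ] [-87.8 -39.1]
s2a [0.5487 0.036  0.082 ] [-34.4  16.5]
s2b [0.4937 0.0331 0.082 ] [-89.    9.8]
side s0a [ 0.4905 -0.0454  0.079 ] [-86.9 -68.7]
side s0b [ 0.5419 -0.0783  0.079 ] [-33.3 -98. ]
side s1a [ 0.4899 -0.0163  0.079 ] [-89.4 -39.8]
side s1b [0.55   0.0016 0.079 ] [-30.8 -17.8]
side s2a [0.4918 0.0327 0.079 ] [-90.9   9.3]
side s2b [0.5542 0.036  0.079 ] [-28.9  16.9]
clampA [0.6185 0.0533 0.114 ] [34.  38.6]
clampB [0.4776 0.0682 0.114 ] [-107.5   43.7]
lamp+ [0.6507 0.171  0.325 ] [ 58.  158.3]
lamp- [ 0.6249 -0.1328  0.325 ] [  53.3 -146.6]
tray far front [ 0.4482 -0.2258  0.044 ] [-116.5 -251.6]
tray far back [ 0.5729 -0.2339  0.044 ] [   8.5 -251.1]
mat [0.3242 0.2725 0.003 ] [-274.8  236.9]
mat [0.3064 0.4079 0.003 ] [-301.9  370.7]
mat [0.4722 0.429  0.003 ] [-138.   403.2]
mat [0.4908 0.2922 0.003 ] [-109.9  268.1]
grip [0.4365 0.3259 0.078 ] [-166.5  297.9]
grip [0.3612 0.3445 0.078 ] [-242.8  311.2]
grip [0.3622 0.3656 0.078 ] [-243.4  332.4]
grip [0.4413 0.3455 0.078 ] [-163.   317.8]
footcorner [0.4516 0.3438 0.033 ] [-152.6  316.8]
foot corner [0.4423 0.3191 0.033 ] [-160.2  291.6]
side grip [0.3605 0.3618 0.078 ] [-244.8  328.4]
side grip [0.4326 0.3362 0.078 ] [-171.1  307.9]
lever c1 [0.6174 0.0018 0.19  ] [ 36.5 -12.8]
lever c2 [ 0.612  -0.0151  0.177 ] [ 32.3 -30.1]
```

```bash
cat > plan.py <<'E'
from fit import *
from scipy.spatial.transform import Rotation as Ro
import json
c,s=np.cos(p[2]),np.sin(p[2]); Rm=np.array([[c,-s,0],[s,c,0],[0,0,1]])
W=lambda P:Tm(p,P)
def minv(X): return 1000*(Rm.T@(np.array(X)-np.array([p[0],p[1],0])))
n=np.array([-.574,0,.819]); 
RL=Rm@np.array([[-.819,0,.574],[0,1,0],[-.574,0,-.819]])
def down(yaw): # tool y axis at world angle yaw(deg)
    y=np.array([np.cos(np.radians(yaw)),np.sin(np.radians(yaw)),0]);z=np.array([0,0,-1.]);return np.array([np.cross(y,z),y,z]).T
def tcp(G,R,back=155): return np.array(G)-R[:,2]*back/1000
def plan(X,R,N,S=None,start=None):
    st=robot.read_state(); x0,R0=(st['position'],st['ee_rot']) if start is None else start
    w=Ro.from_matrix(R0.T@R).as_rotvec()/N; dx=(X-x0)/N
    T=[];Rk=R0
    for k in range(N): T.append(np.round(1000*Rk.T@dx,1).tolist()); Rk=Rk@Ro.from_rotvec(w).as_matrix()
    print('N',N,'mm/row',np.round(np.linalg.norm(dx)*1000,1),'deg/row',np.round(np.degrees(np.linalg.norm(w)),1))
    print(json.dumps(T)); print('rot',np.round(w,3).tolist())
E
python3 - <<'E'
from plan import *
st=robot.read_state(); cam=load('wrist0');R=st['ee_rot']
print('cam in tool',R.T@(np.array(cam['eye'])-st['position']),np.round(R.T@np.array(cam['orientation']),3).tolist())
G=W((48.3,-12,177.4)); print(G, tcp(G,RL)); 
print(tcp(G,RL,265))
plan(tcp(G,RL,265),RL,13)
E
```

```text
cam in tool [0.07027893 0.00014916 0.03158005] [[0.0, -0.961, -0.277], [1.0, 0.001, -0.0], [0.0, -0.277, 0.961]]
[0.62923737 0.0018371  0.1774    ] [0.54048158 0.00800735 0.304345  ]
[0.47749361 0.01238623 0.394435  ]
N 13 mm/row 44.6 deg/row 3.2
[[-32.4, -30.7, 0.8], [-31.4, -31.6, 1.9], [-30.3, -32.6, 3.1], [-29.2, -33.5, 4.1], [-28.0, -34.4, 5.2], [-26.7, -35.2, 6.1], [-25.3, -36.1, 7.0], [-23.9, -36.9, 7.8], [-22.4, -37.6, 8.5], [-20.9, -38.3, 9.1], [-19.3, -39.0, 9.7], [-17.7, -39.7, 10.2], [-16.0, -40.3, 10.6]]
rot [-0.009, -0.046, -0.03]
```

Call:
drive_tool(gripper=[1, 1, 1, 1, 1, 1, 1, 1, 1, 1], travel=[[-32, -31, 1], [-31, -32, 2], [-30, -33, 3], [-29, -33, 4], [-28, -34, 5], [-27, -35, 6], [-25, -36, 7], [-24, -37, 8], [-22, -38, 8], [-21, -38, 9]], delta_rot=[[-0.009, -0.046, -0.03], [-0.009, -0.046, -0.03], [-0.009, -0.046, -0.03], [-0.009, -0.046, -0.03], [-0.009, -0.046, -0.03], [-0.009, -0.046, -0.03], [-0.009, -0.046, -0.03], [-0.009, -0.046, -0.03], [-0.009, -0.046, -0.03], [-0.009, -0.046, -0.03]], squeeze=60)

```text
time: 1.4
position: [0.4314, 0.1378, 0.3975]
ee_rot: [[-0.88, 0.155, 0.448], [0.146, 0.988, -0.054], [-0.451, 0.018, -0.892]]
ft_force: [1.1, -0.5, -0.6]
finger_gap: 0.998
```

Call:
drive_tool(gripper=[1, 1, 1, 1, 1], travel=[[-19, -39, 10], [-18, -40, 10], [-16, -40, 11], [0, 0, 0], [0, 0, 0]], delta_rot=[[-0.009, -0.046, -0.03], [-0.009, -0.046, -0.03], [-0.009, -0.046, -0.03], [0, 0, 0], [0, 0, 0]])

```text
time: 2.02
position: [0.477, 0.0134, 0.3947]
ee_rot: [[-0.822, 0.067, 0.566], [0.052, 0.998, -0.041], [-0.568, -0.004, -0.823]]
ft_force: [0.0, -0.4, 0.1]
finger_gap: 1.001
```

```bash
python3 - <<'E'
from plan import *
C=snap('wrist','wrist1')
st=robot.read_state(); print(st['time'],st['position'],minv(st['position']),np.round(Rm.T@st['ee_rot'],3).tolist(),np.round(st['qpos'],1))
cv2.imwrite('pics/w1.png',cv2.resize(C['img'],(768,576),interpolation=cv2.INTER_CUBIC))
for P in [(48.3,-12,177.4),(48.3-.574*22.5,-12,177.4+.819*22.5),(85,0,125),(-120,-130,78),(8,-130,78),(8,170,78)]: print(P,proj(C,W(P))[0]*1.5)
E
```

```text
2.075 [0.47697884 0.01401306 0.39478047] [-104.43635472  -10.41279101  394.78047074] [[-0.823, -0.004, 0.568], [-0.006, 1.0, -0.001], [-0.568, -0.004, -0.823]] [ -3.4  -6.4 124.5  -0.8  27.3 -89.2]
(48.3, -12, 177.4) [381.06344592 300.80735822]
(35.385, -12, 195.82750000000001) [380.85852165 313.32704569]
(85, 0, 125) [398.25502998 274.93723979]
(-120, -130, 78) [ 101.36507215 -135.28557206]
(8, -130, 78) [199.86369701 140.59424301]
(8, 170, 78) [662.78598805 143.26399948]
```

View pics/w1.png

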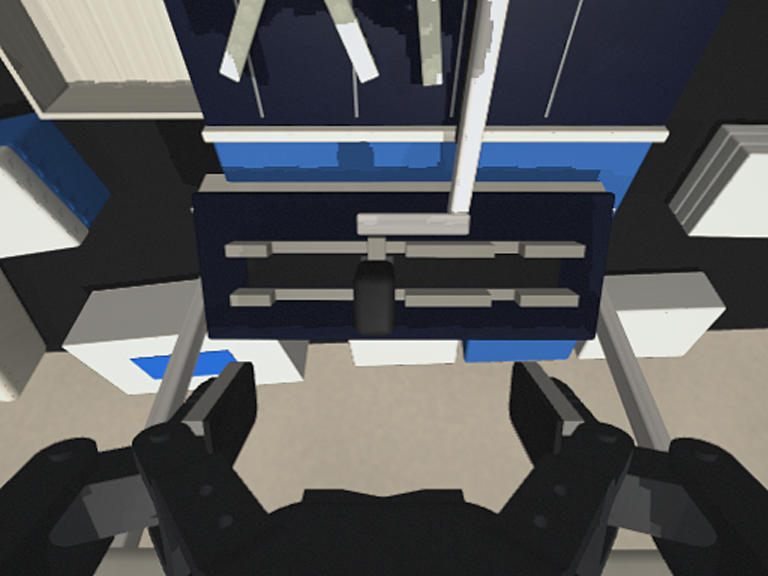

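The wrist view shows the lever grip at (375,300), the divider from x 405 to 490, and the load notch at about x 505. That puts the lever at slide ≈ -18 mm, and the mixer about 2 mm further to +y than I fitted.

```bash
sed -i 's/^p=r.x//; s/; p=r.x/; p=r.x; p[1]+=0.002/' fit.py; python3 - <<'E'
from plan import *
G=W((48.3,-18,177.4)); plan(tcp(G,RL,157),RL,6)
E
```

```text
N 6 mm/row 18.1 deg/row 0.1
[[-0.2, -0.9, 18.1], [-0.1, -0.9, 18.1], [-0.1, -0.9, 18.1], [-0.1, -0.9, 18.1], [-0.1, -0.9, 18.1], [-0.1, -0.9, 18.1]]
rot [-0.0, -0.001, 0.001]
```

Call:
drive_tool(gripper=[1, 1, 1, 1, 1, 1, -1, -1, -1, -1], travel=[[0, -1, 18], [0, -1, 18], [0, -1, 18], [0, -1, 18], [0, -1, 18], [0, 0, 18], [0, 0, 0], [0, 0, 0], [0, 0, 0], [0, 0, 0]], delta_rot=[[0, 0, 0], [0, 0, 0], [0, 0, 0], [0, 0, 0], [0, 0, 0], [0, 0, 0], [0, 0, 0], [0, 0, 0], [0, 0, 0], [0, 0, 0]], squeeze=60)

```text
time: 3.32
position: [0.5383, 0.0042, 0.3073]
ee_rot: [[-0.82, 0.066, 0.569], [0.052, 0.998, -0.041], [-0.57, -0.004, -0.822]]
ft_force: [-1.9, 1.4, 3.8]
finger_gap: 0.251
```

Call:
drive_tool(gripper=[-1, -1, -1, -1], travel=[[0, 0, 0], [0, 0, 0], [0, 0, 0], [0, 0, 0]], delta_rot=[[0, 0, 0], [0, 0, 0], [0, 0, 0], [0, 0, 0]])

```text
time: 3.82
position: [0.5383, 0.0041, 0.3073]
ee_rot: [[-0.82, 0.066, 0.568], [0.052, 0.998, -0.041], [-0.57, -0.004, -0.822]]
ft_force: [-4.2, 1.6, 5.4]
finger_gap: 0.249
```

```bash
python3 - <<'E'
from plan import *
st=robot.read_state(); print(st['time'],minv(st['position']+.155*st['ee_rot'][:,2]),st['finger_gap'],st['ft_force'])
E
```

```text
3.825 [ 45.94316801 -18.23368535 179.91591582] 0.24886106053498025 [-4.2442575   1.60383469  5.44223652]
```

Call:
drive_tool(gripper=[-1, -1, -1, -1, -1, -1, -1, -1, -1, -1], travel=[[0, 0, -8], [0, 0, -9], [0, 0, -8], [0, 0, 0], [0, 14, 0], [0, 20, 0], [0, 20, 0], [0, 20, 0], [0, 14, 0], [0, 0, 0]], delta_rot=[[0, 0, 0], [0, 0, 0], [0, 0, 0], [0, 0, 0], [0, 0, 0], [0, 0, 0], [0, 0, 0], [0, 0, 0], [0, 0, 0], [0, 0, 0]])

```text
time: 5.08
position: [0.5303, 0.0934, 0.3266]
ee_rot: [[-0.82, 0.064, 0.569], [0.051, 0.998, -0.04], [-0.57, -0.004, -0.822]]
ft_force: [6.0, 1.6, -3.1]
finger_gap: 0.251
```

```bash
python3 - <<'E'
from plan import *
st=robot.read_state(); print(st['time'],minv(st['position']+.155*st['ee_rot'][:,2]),st['finger_gap'],Rm.T@st['ft_force'])
E
```

```text
5.075 [ 31.78598335  70.38020827 199.29284529] 0.2511430426930723 [ 5.84565883  2.04063984 -3.13233791]
```

Call:
drive_tool(gripper=[-1, -1, -1, -1, -1], travel=[[0, 0, 7], [0, 0, 7], [0, 0, 7], [0, 0, 4], [0, 0, 0]], delta_rot=[[0, 0, 0], [0, 0, 0], [0, 0, 0], [0, 0, 0], [0, 0, 0]])

```text
time: 5.7
position: [0.544, 0.0917, 0.3073]
ee_rot: [[-0.82, 0.066, 0.568], [0.052, 0.998, -0.042], [-0.569, -0.005, -0.822]]
ft_force: [-8.2, 0.5, 10.5]
finger_gap: 0.248
```

```bash
python3 - <<'E'
from plan import *
st=robot.read_state(); print(st['time'],minv(st['position']+.155*st['ee_rot'][:,2]),st['finger_gap'],Rm.T@st['ft_force'])
E
```

```text
5.7 [ 45.4601978   69.34211427 179.8471414 ] 0.2483941901064364 [-8.25577208 -0.04652126 10.4930959 ]
```

Call:
drive_tool(gripper=[0.6, 0.6, 0.6, 0.6, 0.6, 0.6, 0.6, 0.6, 0.6, 0.6], travel=[[0, 0, 0], [0, 0, 0], [0, 0, 0], [0, 0, -10], [0, 0, -25], [0, 0, -30], [0, 0, -30], [0, 0, -20], [0, 0, 0], [0, 0, 0]], delta_rot=[[0, 0, 0], [0, 0, 0], [0, 0, 0], [0, 0, 0], [0, 0, 0], [0, 0, 0], [0, 0, 0], [0, 0, 0], [0, 0, 0], [0, 0, 0]])

```text
time: 6.95
position: [0.4787, 0.0965, 0.4002]
ee_rot: [[-0.821, 0.066, 0.567], [0.051, 0.998, -0.041], [-0.569, -0.005, -0.823]]
ft_force: [-0.3, -0.5, 0.4]
finger_gap: 0.802
```

```bash
python3 - <<'E'
from plan import *
C=snap('wrist','wrist2')
st=robot.read_state(); print(st['time'],minv(st['position']),st['ft_force'])
cv2.imwrite('pics/w2.png',C['img'])
for P in [(48.3,70,177.4),(35.4,70,195.8),(8,-130,78),(8,170,78)]: print(P,proj(C,W(P))[0])
# look pose over the scraper
sc=np.array([0.401,0.347,0.04]); R=down(74)
X=np.array([0.36,0.35,0.36])
plan(X,R,12)
E
```

```text
7.0 [-108.24034262   69.92432354  399.71187849] [-0.2122969  -0.33713764 -1.19547457]
(48.3, 70, 177.4) [255.25581365 198.01219486]
(35.4, 70, 195.8) [255.24093161 205.90662667]
(8, -130, 78) [54.86047651 93.35897392]
(8, 170, 78) [356.58320956  95.03884174]
N 12 mm/row 23.6 deg/row 3.1
[[11.1, 20.4, -3.8], [11.6, 20.2, -3.3], [12.1, 20.0, -2.8], [12.6, 19.8, -2.3], [13.0, 19.6, -1.7], [13.5, 19.3, -1.2], [13.8, 19.1, -0.6], [14.2, 18.8, 0.0], [14.5, 18.6, 0.7], [14.7, 18.3, 1.3], [15.0, 18.1, 2.0], [15.2, 17.8, 2.6]]
rot [0.005, 0.05, 0.017]
```

View pics/w2.png

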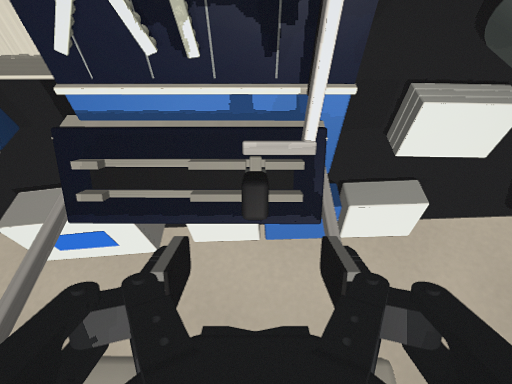

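Lever grip is at (255,198), exactly where load_notch projects, and the clamp bar has moved along with it. Next is the scraper.

Call:
drive_tool(gripper=[0.6, 0.6, 0.6, 0.6, 0.6, 0.6, 0.6, 0.6, 0.6, 0.6], travel=[[11, 20, -4], [12, 20, -3], [12, 20, -3], [12, 20, -2], [13, 20, -2], [14, 19, -1], [14, 19, -1], [14, 19, 0], [14, 19, 1], [15, 18, 1]], delta_rot=[[0.005, 0.05, 0.017], [0.005, 0.05, 0.017], [0.005, 0.05, 0.017], [0.005, 0.05, 0.017], [0.005, 0.05, 0.017], [0.005, 0.05, 0.017], [0.005, 0.05, 0.017], [0.005, 0.05, 0.017], [0.005, 0.05, 0.017], [0.005, 0.05, 0.017]])

```text
time: 8.25
position: [0.3795, 0.3081, 0.3661]
ee_rot: [[-0.966, 0.239, 0.099], [0.238, 0.971, -0.019], [-0.101, 0.006, -0.995]]
ft_force: [0.7, 0.6, 0.4]
finger_gap: 0.795
```

Call:
drive_tool(gripper=[0.6, 0.6, 0.6, 0.6], travel=[[15, 18, 2], [15, 18, 3], [0, 0, 0], [0, 0, 0]], delta_rot=[[0.005, 0.05, 0.017], [0.005, 0.05, 0.017], [0, 0, 0], [0, 0, 0]])

```text
time: 8.75
position: [0.3602, 0.3493, 0.3596]
ee_rot: [[-0.962, 0.271, 0.003], [0.271, 0.962, -0.003], [-0.004, -0.002, -1.0]]
ft_force: [-0.6, 0.1, -0.1]
finger_gap: 0.798
```

```bash
python3 - <<'E'
from plan import *
C=snap('wrist','wrist3')
st=robot.read_state(); print(st['time'],st['position'],np.round(st['ee_rot'],3).tolist())
cv2.imwrite('pics/w3.png',cv2.resize(C['img'],(768,576),interpolation=cv2.INTER_CUBIC))
E
```

```text
8.8 [0.36024238 0.34915853 0.35988589] [[-0.962, 0.272, 0.003], [0.272, 0.962, -0.003], [-0.004, -0.002, -1.0]]
```

View pics/w3.png

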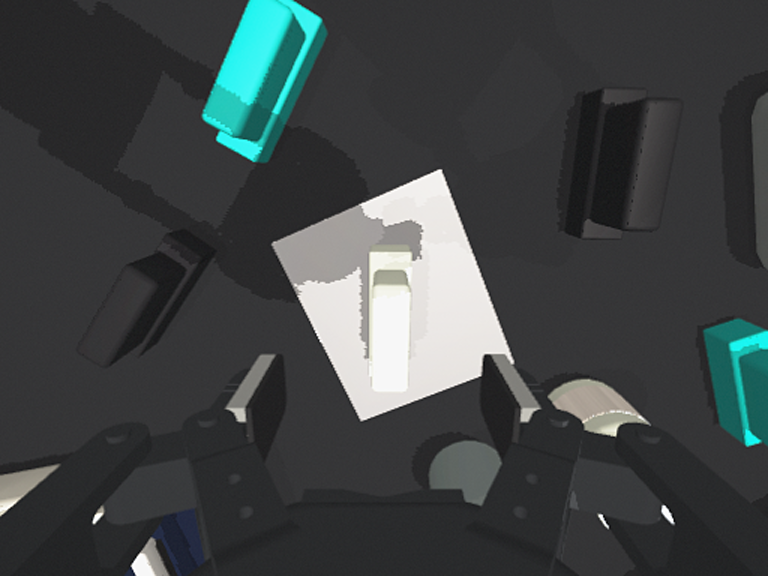

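The wrist view shows the scraper grip's top face with corners at about (374,286), (411,287), (371,390) and (409,390), nearly in line with the tool.

```bash
python3 - <<'E'
from plan import *
C=load('wrist3')
Q=[atz(C,((u+.5)/1.5-.5,(v+.5)/1.5-.5),.078) for u,v in [(374,286),(411,287),(371,390),(409,390)]]
print(np.round(Q,4)); m=np.mean(Q,0);d=(Q[2]+Q[3]-Q[0]-Q[1]); yaw=np.degrees(np.arctan2(d[1],d[0]));print('centre',m,'long axis',yaw, np.linalg.norm(d)/2, np.linalg.norm(Q[1]-Q[0]))
M=np.array([atz(C,((u+.5)/1.5-.5,(v+.5)/1.5-.5),.003) for u,v in [(441,170),(272,242),(361,420),(513,361)]]);print(M.round(3),M.mean(0))
yaw=yaw+90
print('jaw yaw',yaw)
G=m.copy();G[2]=.003+.062
plan(tcp(G+[0,0,.1],down(yaw)),down(yaw),4); 
X=tcp(G+[0,0,.1],down(yaw));print('G',G)
E
```

```text
[[0.3579 0.344  0.078 ]
 [0.3645 0.3654 0.078 ]
 [0.4249 0.3227 0.078 ]
 [0.4315 0.3465 0.078 ]]
centre [0.39468378 0.34465687 0.078     ] long axis -16.686289313553747 0.06995293080528067 0.02239768517354947
[[0.306 0.408 0.003]
 [0.323 0.271 0.003]
 [0.49  0.293 0.003]
 [0.47  0.43  0.003]] [0.39739792 0.3503727  0.003     ]
jaw yaw 73.31371068644626
N 4 mm/row 13.2 deg/row 0.2
[[-8.6, 1.3, 10.0], [-8.6, 1.3, 10.0], [-8.6, 1.3, 10.0], [-8.6, 1.4, 10.0]]
rot [-0.0, 0.001, 0.004]
G [0.39468378 0.34465687 0.065     ]
```

Call:
drive_tool(gripper=[0.6, 0.6, 0.6, 0.6, 0.6, 0.6, 0.6, 0.6, 0.6, 0.6], travel=[[-9, 1.5, 10], [-9, 1.5, 10], [-9, 1.5, 10], [-9.5, 1.5, 10], [0, 0, 20], [0, 0, 25], [0, 0, 25], [0, 0, 20], [0, 0, 12], [0, 0, 0]], delta_rot=[[0, 0.001, 0.004], [0, 0.001, 0.004], [0, 0.001, 0.004], [0, 0.001, 0.004], [0, 0, 0], [0, 0, 0], [0, 0, 0], [0, 0, 0], [0, 0, 0], [0, 0, 0]])

```text
time: 10.05
position: [0.3966, 0.3448, 0.2174]
ee_rot: [[-0.958, 0.287, -0.002], [0.287, 0.958, -0.002], [0.002, -0.003, -1.0]]
ft_force: [-0.5, 0.4, -0.2]
finger_gap: 0.795
```

```bash
python3 - <<'E'
from plan import *
st=robot.read_state(); print(st['time'],st['position']+.155*st['ee_rot'][:,2],np.round(st['ee_rot'],3).tolist(),st['ft_force'])
E
```

```text
10.05 [0.39620189 0.34451315 0.06241989] [[-0.958, 0.287, -0.002], [0.287, 0.958, -0.002], [0.002, -0.003, -1.0]] [-0.45133343  0.37988176 -0.16439381]
```

Call:
drive_tool(gripper=[-1, -1, -1, -1, -1, -1, -1, -1], travel=[[0, 0, 0], [0, 0, 0], [0, 0, 0], [0, 0, 0], [0, 0, 0], [0, 0, 0], [0, 0, -10], [0, 0, -20]], delta_rot=[[0, 0, 0], [0, 0, 0], [0, 0, 0], [0, 0, 0], [0, 0, 0], [0, 0, 0], [0, 0, 0], [0, 0, 0]], squeeze=80)

```text
time: 11.05
position: [0.3956, 0.3445, 0.2474]
ee_rot: [[-0.958, 0.287, -0.004], [0.287, 0.958, -0.003], [0.003, -0.004, -1.0]]
ft_force: [0.5, -0.3, -2.7]
finger_gap: 0.268
```

```bash
python3 - <<'E'
from plan import *
st=robot.read_state(); print(st['time'],st['finger_gap'],st['ft_force'],st['position'])
# above deck: grasp 59.5mm over underside. start point mixer (-56, 72), underside 80 mm above deck
yaw=90+np.degrees(p[2]); R=down(yaw)
for nm,P in dict(hi=(-56,72,70+75+60),lo=(-56,72,70+2+60)).items():
    print(nm,W(P),tcp(W(P),R))
X=tcp(W((-56,72,70+85+60)),R)
up=st['position'].copy(); up[2]=.215+.155
plan(up,st['ee_rot'],4)
plan(X,R,10,start=(up,st['ee_rot']))
E
```

```text
11.05 0.2676278394539459 [ 0.50589863 -0.28337128 -2.738344  ] [0.39562833 0.34448021 0.24744423]
hi [0.53101406 0.09486827 0.205     ] [0.53101406 0.09486827 0.36      ]
lo [0.53101406 0.09486827 0.132     ] [0.53101406 0.09486827 0.287     ]
N 4 mm/row 30.6 deg/row 0.0
[[0.1, -0.1, -30.6], [0.1, -0.1, -30.6], [0.1, -0.1, -30.6], [0.1, -0.1, -30.6]]
rot [0.0, 0.0, 0.0]
N 10 mm/row 28.4 deg/row 1.3
[[-20.1, -20.0, 0.0], [-19.7, -20.5, 0.0], [-19.2, -20.9, 0.0], [-18.8, -21.3, 0.0], [-18.3, -21.7, 0.0], [-17.8, -22.1, 0.0], [-17.3, -22.5, 0.0], [-16.8, -22.9, 0.0], [-16.3, -23.3, 0.0], [-15.8, -23.6, 0.0]]
rot [-0.0, -0.0, -0.022]
```

Call:
drive_tool(gripper=[-1, -1, -1, -1], travel=[[0, 0, -31], [0, 0, -31], [0, 0, -31], [0, 0, -30]], delta_rot=[[0, 0, 0], [0, 0, 0], [0, 0, 0], [0, 0, 0]])

```text
time: 11.55
position: [0.3962, 0.3449, 0.372]
ee_rot: [[-0.958, 0.287, -0.002], [0.287, 0.958, -0.001], [0.001, -0.002, -1.0]]
ft_force: [0.9, 0.2, -1.8]
finger_gap: 0.268
```

```bash
python3 - <<'E'
from plan import *
print('bottle cap',atz(A,(462/1.5625,467/1.5625),.17),'jar',atz(A,(506/1.5625,497/1.5625),.1))
st=robot.read_state(); print(st['time'],st['finger_gap'],st['ft_force'],st['position'])
E
```

```text
bottle cap [0.57068266 0.36961644 0.17      ] jar [0.53861145 0.4719914  0.1       ]
11.55 0.26761723510820146 [ 0.86033836  0.20108553 -1.80022266] [0.39618029 0.34492664 0.37199285]
```

Call:
drive_tool(gripper=[-1, -1, -1, -1, -1, -1, -1, -1, -1, -1], travel=[[-20, -20, 0], [-20, -20.5, 0], [-19, -21, 0], [-19, -21, 0], [-18, -22, 0], [-18, -22, 0], [-17, -22.5, 0], [-17, -23, 0], [-16, -23, 0], [-16, -24, 0]], delta_rot=[[0, 0, -0.022], [0, 0, -0.022], [0, 0, -0.022], [0, 0, -0.022], [0, 0, -0.022], [0, 0, -0.022], [0, 0, -0.022], [0, 0, -0.022], [0, 0, -0.022], [0, 0, -0.022]])

```text
time: 12.8
position: [0.5316, 0.0946, 0.3709]
ee_rot: [[-0.998, 0.07, -0.002], [0.07, 0.998, -0.0], [0.002, -0.001, -1.0]]
ft_force: [0.8, 0.7, -2.2]
finger_gap: 0.269
```

Call:
drive_tool(gripper=[-1, -1], travel=[[0, 0, 0], [0, 0, 0]], delta_rot=[[0, 0, 0], [0, 0, 0]])

```text
time: 13.05
position: [0.5313, 0.0956, 0.371]
ee_rot: [[-0.997, 0.072, -0.002], [0.072, 0.997, -0.0], [0.002, -0.0, -1.0]]
ft_force: [0.6, 0.7, -3.0]
finger_gap: 0.271
```

```bash
python3 - <<'E'
from plan import *
C=snap('wrist','wrist4')
st=robot.read_state(); print(st['time'],st['finger_gap'],minv(st['position']+.155*st['ee_rot'][:,2]),np.round(Rm.T@st['ee_rot'],3).tolist())
cv2.imwrite('pics/w4.png',cv2.resize(C['img'],(768,576),interpolation=cv2.INTER_CUBIC))
for P in [(-120,-130,78),(-112,170,78),(-120,170,78),(8,170,78),(0,170,78),(8,-130,78),(-56,124,114)]: print(P,proj(C,W(P))[0]*1.5)
E
```

```text
13.1 0.26699772217976386 [-56.13208058  73.00050684 216.07704663] [[-1.0, 0.002, -0.002], [0.002, 1.0, -0.0], [0.002, -0.0, -1.0]]
(-120, -130, 78) [ 40.58105536 181.01746452]
(-112, 170, 78) [544.98314475 193.51247607]
(-120, 170, 78) [546.34852067 179.66857303]
(8, 170, 78) [526.79280088 376.05211493]
(0, 170, 78) [527.88470029 365.19245709]
(8, -130, 78) [ 82.24913644 376.57280426]
(-56, 124, 114) [475.0889468  301.20263791]
```

View pics/w4.png

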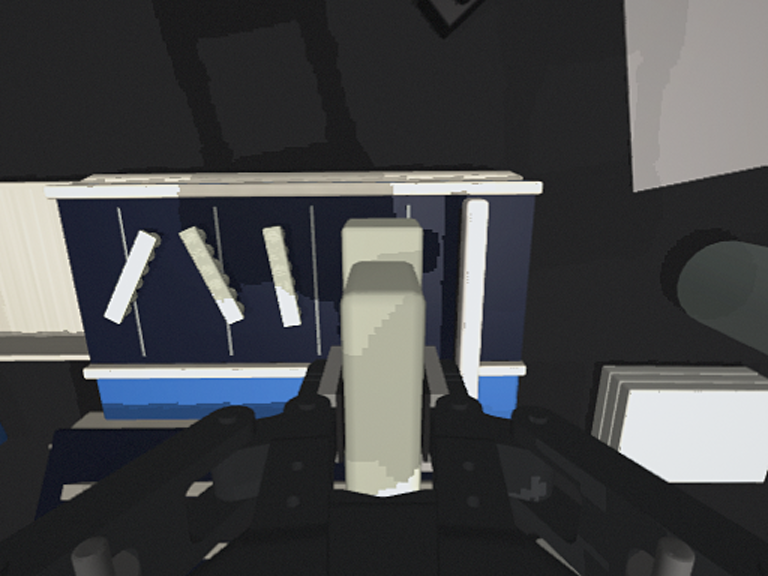

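The wrist view shows the scraper squarely held over the deck. The foot's near end is at v≈219 (u 342–421), the clamp bar at u≈475, and the strips are well clear at u 105–300. I'll check the hold offset along x.

```bash
python3 - <<'E'
from plan import *
C=load('wrist4');st=robot.read_state();R=st['ee_rot'];G=st['position']+.155*R[:,2]
for e in (-4,0,4):
  for nm,P in dict(footL=(49,-15,30),footR=(49,15,30),botL=(49,-15,60),gripL=(37,-12,-15),gripR=(37,12,-15),gripBase=(37,-12,30),farL=(-37,-12,-15)).items():
    print(e,nm,proj(C,G+R@(np.array(P)+[e,0,0])/1000)[0]*1.5)
E
```

```text
-4 footL [340.92665858 240.94250135]
-4 footR [424.16538853 240.92393441]
-4 botL [347.45759696 229.50992245]
-4 gripL [337.68797443 313.00117197]
-4 gripR [427.49152081 312.9828372 ]
-4 gripBase [349.95273035 273.32791753]
-4 farL [344.60010469 535.02393327]
0 footL [340.62643048 229.83725119]
0 footR [424.46214111 229.81830675]
0 botL [347.24453653 220.09341083]
0 gripL [337.2475208  298.68646175]
0 gripR [427.92814784 298.6676093 ]
0 gripBase [349.72142032 262.68351941]
0 farL [344.27828478 524.79461587]
4 footL [340.32222299 218.57218176]
4 footR [424.76282095 218.55285111]
4 botL [347.02910661 210.56313535]
4 gripL [336.79902796 284.08949054]
4 gripR [428.37273417 284.0701039 ]
4 gripBase [349.48708506 251.88839498]
4 farL [343.95127736 514.38973601]
```

Call:
drive_tool(gripper=[-1, -1, -1, -1, -1, -1, -1], travel=[[-1, 0, 16], [0, 0, 20], [0, 0, 20], [0, 0, 16], [0, 0, 8], [0, 0, 4], [0, 0, 0]], delta_rot=[[0, 0, 0], [0, 0, 0], [0, 0, 0], [0, 0, 0], [0, 0, 0], [0, 0, 0], [0, 0, 0]])

```text
time: 13.98
position: [0.5331, 0.0954, 0.2877]
ee_rot: [[-0.997, 0.071, -0.0], [0.071, 0.997, -0.0], [0.0, -0.001, -1.0]]
ft_force: [-0.9, 0.1, -2.6]
finger_gap: 0.267
```

```bash
python3 - <<'E'
from plan import *
st=robot.read_state(); print(st['time'],st['finger_gap'],minv(st['position']+.155*st['ee_rot'][:,2]),st['ft_force'],np.round(Rm.T@st['ee_rot'],4).tolist())
E
```

```text
13.975 0.2670212539602022 [-53.97643893  72.56887045 132.72789856] [-0.93043181  0.05308937 -2.6362423 ] [[-1.0, 0.0017, -0.0001], [0.0017, 1.0, -0.0005], [0.0001, -0.0005, -1.0]]
```

Call:
drive_tool(gripper=[-1, -1, -1, -1, -1, -1, -1, -1, -1, -1], travel=[[1.5, 0, 2], [0, -8, 0], [0, -10, 0], [0, -10, 0], [0, -10, 0], [0, -10, 0], [0, -10, 0], [0, -10, 0], [0, -10, 0], [0, -10, 0]], delta_rot=[[0, 0, 0], [0, 0, 0], [0, 0, 0], [0, 0, 0], [0, 0, 0], [0, 0, 0], [0, 0, 0], [0, 0, 0], [0, 0, 0], [0, 0, 0]])

```text
time: 15.22
position: [0.5256, 0.0073, 0.2864]
ee_rot: [[-0.997, 0.072, 0.001], [0.072, 0.997, 0.001], [-0.001, 0.001, -1.0]]
ft_force: [-0.1, 4.1, 5.1]
finger_gap: 0.271
```

```bash
python3 - <<'E'
from plan import *
st=robot.read_state(); print(st['time'],st['finger_gap'],minv(st['position']+.155*st['ee_rot'][:,2]),st['ft_force'],np.round(Rm.T@st['ee_rot'],4).tolist())
C=snap('wrist','wrist5');cv2.imwrite('pics/w5.png',C['img'])
E
```

```text
15.225 0.27060784284663475 [-55.19514051 -15.59553073 131.41169291] [-0.12300419  4.11892912  5.07779181] [[-1.0, 0.0025, 0.001], [0.0025, 1.0, 0.0008], [-0.001, 0.0008, -1.0]]
```

View pics/w5.png

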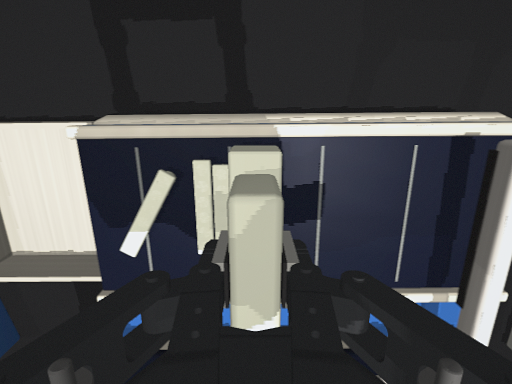

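Two strips lie flush against the foot (u 193–228) and the third is ahead at (150,212). I'm continuing past the edge.

Call:
drive_tool(gripper=[-1, -1, -1, -1, -1, -1, -1, -1, -1, -1], travel=[[0, -8, -0.5], [0, -10, 0], [0, -10, 0], [0, -10, 0], [0, -10, 0], [0, -10, 0], [0, -8, 0], [0, -8, 0], [0, -8, 0], [0, -8, 0]], delta_rot=[[0, 0, 0], [0, 0, 0], [0, 0, 0], [0, 0, 0], [0, 0, 0], [0, 0, 0], [0, 0, 0], [0, 0, 0], [0, 0, 0], [0, 0, 0]])

```text
time: 16.52
position: [0.5187, -0.0826, 0.2864]
ee_rot: [[-0.997, 0.071, -0.001], [0.071, 0.997, 0.0], [0.001, 0.0, -1.0]]
ft_force: [0.5, 4.0, 5.8]
finger_gap: 0.267
```

Call:
drive_tool(gripper=[-1, -1, -1, -1, -1, -1, -1, -1], travel=[[0, -8, 0], [0, -8, 0], [0, -8, 0], [0, -8, 0], [0, -6, 0], [0, 0, 0], [0, 0, 0], [0, 0, 0]], delta_rot=[[0, 0, 0], [0, 0, 0], [0, 0, 0], [0, 0, 0], [0, 0, 0], [0, 0, 0], [0, 0, 0], [0, 0, 0]])

```text
time: 17.52
position: [0.515, -0.1207, 0.285]
ee_rot: [[-0.998, 0.069, -0.004], [0.069, 0.998, -0.003], [0.004, -0.003, -1.0]]
ft_force: [-1.2, -4.8, -4.4]
finger_gap: 0.268
```

```bash
python3 - <<'E'
from plan import *
st=robot.read_state(); print(st['time'],st['finger_gap'],minv(st['position']+.155*st['ee_rot'][:,2]),st['ft_force'],np.round(Rm.T@st['ee_rot'],4).tolist())
C=snap('wrist','wrist6');D=snap('side','side6')
cv2.imwrite('pics/w6.png',np.hstack([cv2.resize(C['img'],(400,300)),cv2.resize(D['img'][150:270,240:400],(400,300),interpolation=cv2.INTER_CUBIC)]))
E
```

```text
17.525 0.2682247758588795 [ -57.58339787 -144.59294112  129.98867642] [-1.22991474 -4.80937936 -4.43795379] [[-1.0, -0.0, -0.0037], [-0.0, 1.0, -0.0028], [0.0037, -0.0028, -1.0]]
```

View pics/w6.png

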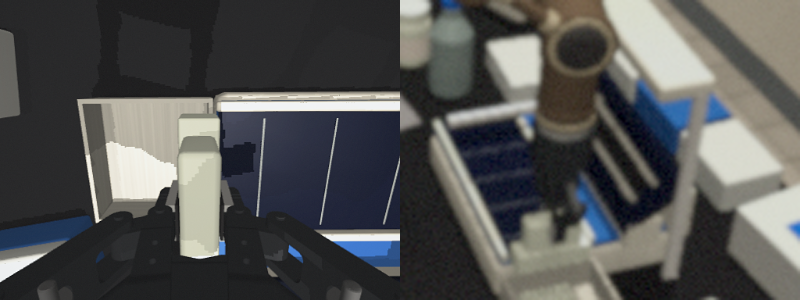

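Deck is clear. The foot has just passed the edge (centre at y -145), and the strips are hidden below it. I'll lift straight up and look into the tray.

Call:
drive_tool(gripper=[-1, -1, -1, -1, -1, -1, -1, -1], travel=[[0, -1, -5], [0, 0, -15], [0, 0, -20], [0, 0, -25], [0, 0, -25], [20, 30, 0], [0, 0, 0], [0, 0, 0]], delta_rot=[[0, 0, 0], [0, 0, 0], [0, 0, 0], [0, 0, 0], [0, 0, 0], [0, 0, 0], [0, 0, 0], [0, 0, 0]])

```text
time: 18.62
position: [0.4985, -0.0894, 0.3772]
ee_rot: [[-0.998, 0.071, 0.002], [0.071, 0.998, -0.001], [-0.002, -0.001, -1.0]]
ft_force: [-0.2, -0.1, -2.9]
finger_gap: 0.267
```

```bash
python3 - <<'E'
from plan import *
st=robot.read_state(); print(st['time'],st['finger_gap'],minv(st['position']+.155*st['ee_rot'][:,2]),st['ft_force'])
C=snap('wrist','wrist7');D=snap('side','side7');S=snap('scene','scene7')
f=lambda i:cv2.resize(i,(400,300),interpolation=cv2.INTER_CUBIC)
cv2.imwrite('pics/w7.png',np.vstack([np.hstack([f(C['img']),f(D['img'][210:300,270:390])]),np.hstack([f(S['img'][150:240,150:270]),f(D['img'][130:250,230:390])])]))
E
```

```text
18.625 0.26662330600516704 [ -75.39082357 -114.17461347  222.21154628] [-0.16712413 -0.14148067 -2.87147781]
```

View pics/w7.png

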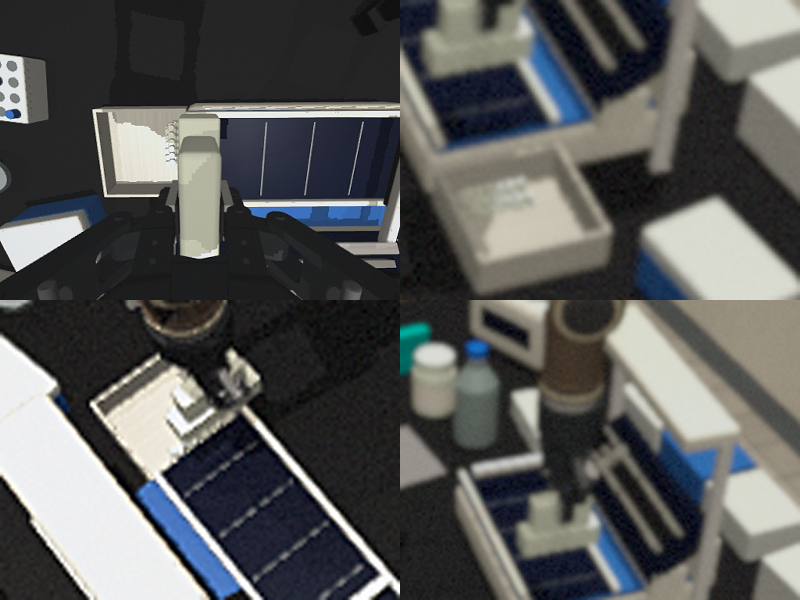

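The tray holds toothed white strips (top right panel, about (515,190)), and nothing is left on the deck. Now I'll put the scraper back.

```bash
python3 - <<'E'
from plan import *
R=down(73.3); X=np.array([0.397,0.346,0.375]); plan(X,R,14)
E
```

```text
N 14 mm/row 32.0 deg/row 0.9
[[9.5, 30.5, 0.1], [9.9, 30.4, 0.1], [10.4, 30.2, 0.1], [10.9, 30.1, 0.1], [11.4, 29.9, 0.1], [11.8, 29.7, 0.1], [12.3, 29.5, 0.1], [12.8, 29.3, 0.1], [13.2, 29.1, 0.1], [13.7, 28.9, 0.1], [14.1, 28.7, 0.1], [14.6, 28.5, 0.1], [15.0, 28.2, 0.1], [15.5, 28.0, 0.1]]
rot [-0.0, 0.0, 0.016]
```

Call:
drive_tool(gripper=[-1, -1, -1, -1, -1, -1, -1, -1, -1, -1], travel=[[9.5, 30.5, 0], [10, 30.5, 0], [10.5, 30, 0], [11, 30, 0], [11.5, 30, 0], [12, 29.5, 0], [12.5, 29.5, 0], [13, 29.5, 0], [13, 29, 0], [13.5, 29, 0]], delta_rot=[[0, 0, 0.016], [0, 0, 0.016], [0, 0, 0.016], [0, 0, 0.016], [0, 0, 0.016], [0, 0, 0.016], [0, 0, 0.016], [0, 0, 0.016], [0, 0, 0.016], [0, 0, 0.016]])

```text
time: 20.02
position: [0.4255, 0.2226, 0.3761]
ee_rot: [[-0.973, 0.23, -0.0], [0.23, 0.973, -0.0], [0.0, -0.0, -1.0]]
ft_force: [-0.2, 0.1, -2.4]
finger_gap: 0.268
```

Call:
drive_tool(gripper=[-1, -1, -1, -1, -1, -1, -1, -1, -1, -1], travel=[[14, 29, 0], [14.5, 28.5, 0], [15, 28, 0], [15.5, 28, 0], [0, 0, 0], [0, 0, 30], [0, 0, 40], [0, 0, 40], [0, 0, 30], [0, 0, 0]], delta_rot=[[0, 0, 0.016], [0, 0, 0.016], [0, 0, 0.016], [0, 0, 0.016], [0, 0, 0], [0, 0, 0], [0, 0, 0], [0, 0, 0], [0, 0, 0], [0, 0, 0]])

```text
time: 21.28
position: [0.3959, 0.3446, 0.2333]
ee_rot: [[-0.956, 0.292, -0.006], [0.292, 0.956, -0.005], [0.005, -0.007, -1.0]]
ft_force: [-0.3, -0.8, -3.0]
finger_gap: 0.266
```

```bash
python3 - <<'E'
from plan import *
st=robot.read_state(); print(st['time'],st['finger_gap'],st['position']+.155*st['ee_rot'][:,2],st['ft_force'],np.round(st['ee_rot'],4).tolist())
plan(np.array([.397,.346,.2185]),down(73.3),1)
E
```

```text
21.275 0.26584314607663617 [0.39485912 0.34375853 0.07826302] [-0.30851361 -0.75912753 -3.02608839] [[-0.9565, 0.2918, -0.0065], [0.2918, 0.9565, -0.0053], [0.0047, -0.007, -1.0]]
N 1 mm/row 14.9 deg/row 0.5
[[-0.7, 1.8, 14.7]]
rot [-0.007, -0.005, -0.005]
```

Call:
drive_tool(gripper=[-1, -1, -1, -1], travel=[[0, 0, 8], [0, 0, 6], [0, 0, 2], [0, 0, 0]], delta_rot=[[0, 0, 0], [0, 0, 0], [0, 0, 0], [0, 0, 0]])

```text
time: 21.78
position: [0.3969, 0.3465, 0.2204]
ee_rot: [[-0.957, 0.291, -0.0], [0.291, 0.957, -0.0], [-0.0, -0.0, -1.0]]
ft_force: [0.9, 1.1, -2.2]
finger_gap: 0.266
```

Call:
drive_tool(gripper=[-1, -1, -1], travel=[[0, 0, 2], [0, 0, 1.5], [0, 0, 0]], delta_rot=[[0, 0, 0], [0, 0, 0], [0, 0, 0]])

```text
time: 22.15
position: [0.3973, 0.3469, 0.2194]
ee_rot: [[-0.957, 0.291, -0.0], [0.291, 0.957, -0.001], [0.0, -0.001, -1.0]]
ft_force: [-4.3, -3.4, 14.5]
finger_gap: 0.267
```

Call:
drive_tool(gripper=[-1, 0.6, 0.6, 0.6, 0.6, 0.6, 0.6, 0.6, 0.6, 0.6], travel=[[0, 0, -1], [0, 0, 0], [0, 0, 0], [0, 0, 0], [0, 0, -15], [0, 0, -30], [0, 0, -40], [0, 0, -40], [0, 0, -20], [0, 0, 0]], delta_rot=[[0, 0, 0], [0, 0, 0], [0, 0, 0], [0, 0, 0], [0, 0, 0], [0, 0, 0], [0, 0, 0], [0, 0, 0], [0, 0, 0], [0, 0, 0]])

```text
time: 23.4
position: [0.3976, 0.347, 0.3655]
ee_rot: [[-0.957, 0.291, 0.004], [0.291, 0.957, 0.003], [-0.003, 0.004, -1.0]]
ft_force: [0.2, -1.0, -0.7]
finger_gap: 0.801
```

```bash
python3 - <<'E'
from plan import *
st=robot.read_state(); print(st['time'],st['finger_gap'],st['position'],st['ft_force'])
C=snap('wrist','wrist8');D=snap('side','side8');S=snap('scene','scene8')
f=lambda i:cv2.resize(i,(400,300),interpolation=cv2.INTER_CUBIC)
cv2.imwrite('pics/w8.png',np.vstack([np.hstack([f(C['img']),f(D['img'][210:300,270:390])]),np.hstack([f(S['img'][150:240,150:270]),f(D['img'][130:250,230:390])])]))
E
```

```text
23.4 0.8011988367512293 [0.39756447 0.34701821 0.3655254 ] [ 0.15233473 -1.03491824 -0.73189156]
```

View pics/w8.png

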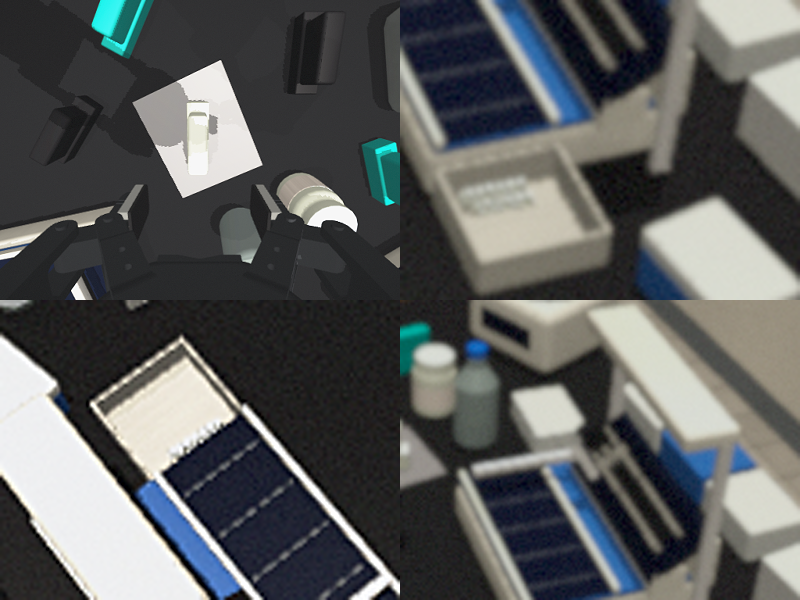

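I've used all 12 viewings. The last one shows the scraper upright on the mat, the deck clear and teeth visible inside the tray. To confirm all three strips are in and lying low, I'll check numerically.

```bash
python3 - <<'E'
from plan import *
D=load('side8');S=load('scene8')
for nm,C in (('side',D),('scene',S)):
    print(nm,[ (P,proj(C,W(P))[0].round(1).tolist()) for P in [(-112,-130,70),(0,-130,70),(-112,-134,44),(0,-134,44),(-117,-134,6),(5,-134,6),(-117,-251,6),(5,-251,6)]])
def show(C,x0,x1,y0,y1):
    i=C['img'].astype(int)[y0:y1,x0:x1]; g=i[...,0]  # blue: white strips brighter in blue than beige
    for k,r in enumerate(g): print(y0+k,''.join(' .:-=+*#%@'[min(9,max(0,(v-60)//20))] for v in r))
show(D,278,334,250,290); show(S,175,228,160,206)
E
```

```text
side [((-112, -130, 70), [282.2, 253.7]), ((0, -130, 70), [314.7, 247.0]), ((-112, -134, 44), [282.2, 260.4]), ((0, -134, 44), [314.5, 253.6]), ((-117, -134, 6), [280.1, 269.1]), ((5, -134, 6), [314.8, 261.7]), ((-117, -251, 6), [292.6, 295.2]), ((5, -251, 6), [328.9, 286.8])]
scene [((-112, -130, 70), [222.3, 182.5]), ((0, -130, 70), [197.5, 200.7]), ((-112, -134, 44), [222.3, 184.5]), ((0, -134, 44), [198.0, 202.4]), ((-117, -134, 6), [224.3, 187.5]), ((5, -134, 6), [198.5, 206.6]), ((-117, -251, 6), [206.2, 166.1]), ((5, -251, 6), [180.7, 184.3])]
250 -=*+=.             ..::..:::::--------=-----------------
251 -=++=:         .....:::::::------==-----------------:---
252 --=+=:    ...::.:::::---------=-------------------------
253 -:---:.....::::::----------------=-----=--------::-:-:::
254 --:-::::::::---------------------=------=--------:::::::
255 =--::::--------------------===-----::::-==--:---::::::::
256 ==---------------------==------:::::::.:-==-::-::::::::.
257 --=---------------==------:::::::::::...-==--::::...    
258 --------=-=----=------:::::::::::..::...:-=-::..   
[... 3847 characters left out ...]
+*               .:: 
194 @#          -*####%#######@@@@.+=                :.  
195 @@+          -*%##########%%%@:*                     
196 @@@=          *%#%###%%#%%*+++               .:.     
197 @@@@-         :%%######%#%#*.                :.      
198 @@@@%:         -#%%###%%%%*#                         
199 @@@@@#          -##%%%%%%#:              .::         
200 @@@@@%+          -+#%%%%#:               ::          
201 @@@@@@@-          +*#%%-                             
202 @@@@@@@%:          #*@@-              ::             
203 @@@@@@@@%:         -##@@:            ::              
204 @@@@@@@@@#         -=-%@%          .                 
205 @@%@@@@@@@=       -##*=@@+        ::
```

The numeric map shows the strip pixels in the side view at rows 263–273, next to the tray's near wall. That fits three 12 mm bars lying side by side on the floor, none higher than about 24 mm. Handing in.

```bash
python3 -c "
from plant import robot
print(robot.finish_job())"
```

```text
the job is handed in; nothing more can be done
None
```

I handed the job in at about 23.5 s of the 58 s allowed. No verdict came back, so the results below are from my own checks.

- **Lever:** I lifted it out of the long gap (slide about -18 mm), carried it 88 mm over the divider and lowered it into the load notch. It bottomed at the same depth as when it was home before, at y ≈ 69.3 mm. After release, the wrist picture showed the grip exactly where the load notch projects.
- **Strips:** I swept the deck with the scraper until its foot had fully cleared the open end. In the last pictures the deck is empty and strips lie in the tray against its near wall. I could not clearly count three separate bars because the side view is blurry and I had used all 12 viewings. A brightness map of that view fits three bars lying flat, none higher than about 24 mm.
- **Scraper:** It was set back on the mat until contact (about 15 N), then released. The last picture shows it upright near the mat's middle. The gripper then moved 145 mm clear, with the force reading near zero.
- **Other objects:** I saw no sign that anything else moved, and the arm never came near them. I did not measure their positions again at the end.

My first fit of the mixer was about 2 mm off along y compared with the wrist view, and I corrected it before grasping the lever.

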